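# Drag an anti-slip plate home on the marking-out board and lock it

## Robot

A 6-joint arm with a two-finger parallel gripper is mounted at the origin on a cart in front of the work surface, level with it; the furniture and walls round the work are solid. World frame = base frame: x ahead of the robot, y to its left, z up, the work surface at z = 0. Lengths are in m, angles in rad, forces in N, time in s.
With the tool pointing down it reaches from about 0.3 to 0.875 m from the base axis. Payload 6.4 kg.
Tool frame: the origin (TCP) lies on the centre line of the jaws, within the pads' length; the fingertips stand 25 mm ahead of it and the grasp point (between the pads) lies 6 mm ahead of it; z points along the fingers, y is the line along which they close (so a half turn about z gives the same grasp; the last joint's range is limited). The gripper opens to 85 mm and grips with 20 to 120 N. Pads are 22 mm wide; open, the fingers measure 114 mm over their backs; the gripper's body (76 mm by 85 mm) begins 54 mm behind the grasp point. The pads swing forward as they close: fully open they stand 13 mm farther back than shut.
Start: joints at [0.923, 0.181, 1.607, -0, 1.354, -0.206], TCP at [0.246, 0.52, 0.256] pointing down, gripper open.
Joint ranges: [-2.99, 2.99], [-0.89, 2.07], [0.3, 2.58], [-1.14, 4.28], [0, 2.63], [-3.12, 3.12]. Speed limits (rad/s): [2.57, 2.57, 3.01, 3.14, 3.14, 3.14].

## Interface

Orientations are given as a unit quaternion [w, x, y, z].
In Python, from bench import get_obs, camera, hand_in, spot_in gives the robot as it stands.
- The arm moves only by the shell command python3 -m jog 'ROWS'. ROWS is JSON, one flat list of numbers, 7 for each row, row after row: the shift along the tool's x, y, z in m, then the turn, a rotation vector about the tool's x, y, z in rad, then the closure, from 0 (fully open) to 1 (shut). A call has 1 to 20 rows; each row is the pose to reach, as a shift and turn from the pose commanded when the call began, along the tool's axes at that moment; what a row does not reach only later rows make up. A row lasts 1/8 s, in which the tool goes at most 62.5 mm and 10.7 degrees, less where a joint would pass 70% of its speed; a pose out of reach is approached as far as the arm can. A call with a gripper value outside its range is refused whole. The fingers move at their own pace and stop on an object; the grip force is fixed at half the most. Time passes only in rows, so rows that repeat a pose let the fingers close. It gives the time, the measured TCP pose, the force, the opening and the grip force at its end, in the units of the state.
- get_obs(): the state, without advancing time (a new reading comes with each control period).
- camera(name): name is "scene" or "top"; returns a dict with "frame" (480x640x3 uint8, red, green, blue), "mtx" (3x3 intrinsics, pixels), "distortion" ([k1, k2, p1, p2, k3] as OpenCV has them; the pictures are not rectified), "extrinsics" (4x4, takes a point from camera to world coordinates). Camera axes: x right, y up, looking along -z (the intrinsics and any distortion apply to the point x, -y, -z); pixel columns grow to the right and rows downward; lengths in m; the calibration is good to about 2 mm. A picture is of the moment at which its call begins. There is no depth.
- hand_in(): hands the job in; it is judged then, once.
Trained networks look in a picture, given as the dict that the camera call returned (one of the last four; its "shot" number tells which), for a name from the list of things; names that differ only in an ending like _2 or _b are one class to them, and where a whole thing is asked for, a point or a joint stands for the part that bears it (a point fixed in the world has none). Each returns a list of dicts, best first, with "confidence" (0 to 1); they miss things now and then, are a little off and sometimes report something else, mostly with a low value. They report only what shows in the picture. A call takes as long as a camera call.
- spot_in(picture, name): "xyz" ([x, y, z] in m, in world coordinates, good to about 4 mm: the middle of the surface that is visible of it).
The state is a dict: "time_s": time; "q": joint angles; "dq": joint speeds; "joint_efforts": joint torques, N m; "eef_pos": TCP position; "eef_rot": TCP orientation; "wrist_force": force on the tool from outside, world axes, zero at the start; "torque": the same for the moment, N m; "opening": opening from 0.0 (shut) to 1.0 (fully open); "grasp_force": force on a finger pad.
Only numpy, scipy, OpenCV 4.12 (cv2) and the standard library are available. Lean on these libraries where they do the work, as an engineer would, in place of code of your own. Each camera call takes 0.05 s, during which the arm holds its last target. There are 200 camera calls.

## Task

Slide the thin blue-topped plate home into the corner of the marking-out board, flush against both the far and the left strip of its fence: shut the fingers, press down on the plate's top and drag it, keeping it flat on the board, and seat it with a firm push of about 6 N against the fence, never over 12 N. Touch down slowly, press with less than 20 N, and do not put the fingers down on the board itself. Then swing the red turn button by its pin fully across over the plate, let go, and leave the mug and the combination square where they are.

Things in the scene. Friction and masses are not known exactly. Their poses are not given: they have to be found in the camera images.
- plate: Aluminium plate with a blue anti-slip coating on top, 80 mm along its x, 110 mm along its y, 3 mm thick, about 0.12 kg, loose on the board. Origin: centre of its underside; z up. Its metal slides easily on board and fence (friction about 0.2), its top grips (about 0.9). Pressing with 8 N is enough. All is hard: touch down at 10 mm/s or less; 1 mm of overtravel costs 5 to 10 N.
- board: The marking-out board, a fixed grey laminate deck 200 mm along its x, 260 mm along its y, 12 mm thick, on levelling feet, so its height differs each time. Origin: centre of the deck's underside (its top is 12 mm above that); x points away from the robot towards the far strip, y to its left, z up.
- fence: The fixed dark steel L-shaped fence on the board, with the same origin and axes as the board. Strips 20 mm wide, 5 mm high above the deck. Far strip: inner face at x = +80 mm. Left strip: inner face at y = +110 mm. The plate is home when its centre is at x = +40, y = +55 mm, its axes parallel to the board's. The turn button is carried by the fence.
- button_arm (a joint): The red turn button, a flat bar 18 mm wide, 6 mm thick, on an upright pivot on the far strip; it passes 2 mm above a plate lying on the deck. 0: the bar lies along the far strip, towards the board's -y. It turns clockwise seen from above; at 1.57 it points to the board's -x, over the plate when home; it stops at 1.6 and stays where it is left (about 1.5 N at the pin moves it).
- pin (a point): Point on the axis of the upright steel pin of the turn button, 45 mm from the pivot; pin 10 mm in diameter. This point is 14 mm above the top of the red bar, and the pin's top is 15 mm above this point. The fingers may pinch or push the pin; it turns freely between them.
- pivot (a point): Point on the pivot axis of the turn button, level with point pin; fixed on the board at x = +90, y = +35 mm in the board's frame.
- mug: Blue and white mug, about 80 mm across and 92 mm high, left of the saw; a bystander. Origin: centre of its underside.
- combi_square: Combination square, 300 mm steel rule with a dark head, lying on the bench to the left; a bystander. Origin: centre of its underside.

How it is judged:
By the outcome, as a careful person would: the job done as asked, in the order asked, and still so for the second after the job is handed in, with the robot touching nothing.
It also fails if it takes over 67 s, if anything falls off the work surface, if the arm or the gripper's body presses on something with over 40 N, if the wrist force passes 120 N, or if a joint passes its speed limit or range.

## Working session

There is one attempt and no reset: what is moved stays moved. The work goes in short steps, Python scripts to look and compute and a shell command to move; the robot and the scene stay as the last step left them, time stands still between calls to the robot, and variables do not carry over. Pictures are saved under pics/ and viewed, at most 10 in all, crops included, and the job is handed in when it is done.

```bash
ls; mkdir -p pics; python3 - <<'E'
from bench import *
import cv2,numpy as np
o=get_obs(); print({k:np.round(v,3).tolist() for k,v in o.items()})
for n in("scene","top"):
    p=camera(n); cv2.imwrite(f"pics/{n}0.png",p["frame"][:,:,::-1])
    print(n,np.round(p["mtx"],1).tolist(),p["distortion"],np.round(p["extrinsics"],3).tolist())
    for t in("plate","board","fence","button_arm","pin","mug","combi_square"):
        print(t,[(np.round(d["xyz"],3).tolist(),round(d["confidence"],2)) for d in spot_in(p,t)[:2]])
E
```

```text
pics
{'time_s': 0.0, 'q': [0.923, 0.182, 1.608, -0.0, 1.354, -0.206], 'dq': [-0.001, -0.0, 0.001, -0.0, 0.001, -0.0], 'joint_efforts': [-0.0, -44.488, -35.133, -0.0, 0.009, -0.0], 'eef_pos': [0.246, 0.519, 0.255], 'eef_rot': [-0.0, 0.219, 0.976, -0.001], 'wrist_force': [0.179, -0.345, 0.63], 'torque': [-0.022, -0.009, -0.05], 'grasp_force': 0.0, 'opening': 1.003}
scene [[581.9, 0.0, 318.6], [0.0, 581.9, 244.9], [0.0, 0.0, 1.0]] [0.00775882 0.         0.         0.         0.        ] [[0.657, 0.407, -0.634, -0.177], [-0.753, 0.334, -0.566, -0.672], [-0.019, 0.85, 0.526, 0.701], [0.0, 0.0, 0.0, 1.0]]
plate [([0.51, -0.309, 0.016], 0.96)]
board [([0.528, -0.278, 0.013], 0.75)]
fence []
button_arm [([0.627, -0.261, 0.03], 0.84), ([0.508, -0.308, 0.018], 0.71)]
pin [([0.625, -0.26, 0.028], 0.75)]
mug [([0.588, 0.248, 0.063], 0.89)]
combi_square [([0.467, 0.274, 0.012], 0.81)]
top [[544.1, 0.0, 314.2], [0.0, 544.1, 234.0], [0.0, 0.0, 1.0]] [-0.0153142  0.         0.         0.         0.       ] [[0.005, 0.999, -0.036, 0.512], [-1.0, 0.005, -0.016, -0.001], [-0.016, 0.036, 0.999, 1.082], [0.0, 0.0, 0.0, 1.0]]
plate [([0.513, -0.306, 0.016], 0.68)]
board [([0.546, -0.253, 0.014], 0.98)]
fence [([0.626, -0.17, 0.02], 0.61)]
button_arm [([0.626, -0.255, 0.027], 0.66)]
pin [([0.624, -0.25, 0.024], 0.8)]
mug [([0.6, 0.271, 0.06], 0.91)]
combi_square [([0.47, 0.287, 0.009], 0.83)]
```

View pics/scene0.png

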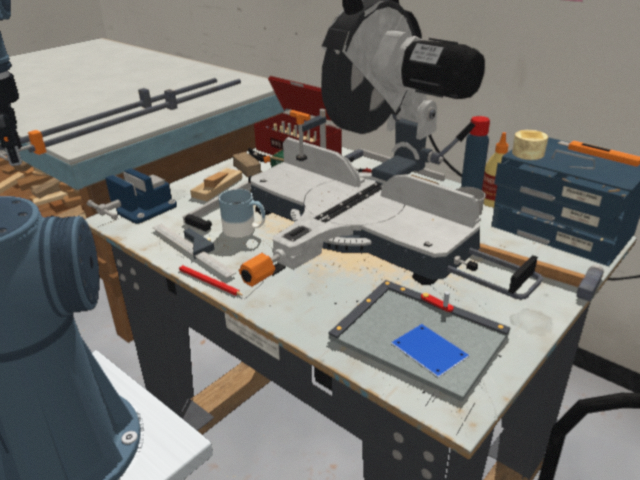

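```bash
python3 - <<'E'
import cv2
for n,(x,y,w,h) in {"top":(380,90,200,150),"scene":(300,150,240,180)}.items():
    i=cv2.imread(f"pics/{n}0.png"); cv2.imwrite(f"pics/{n}0c.png",cv2.resize(i[y:y+h,x:x+w],(800,600),interpolation=cv2.INTER_CUBIC))
E
```

```text
(no output)
```

View pics/top0.png

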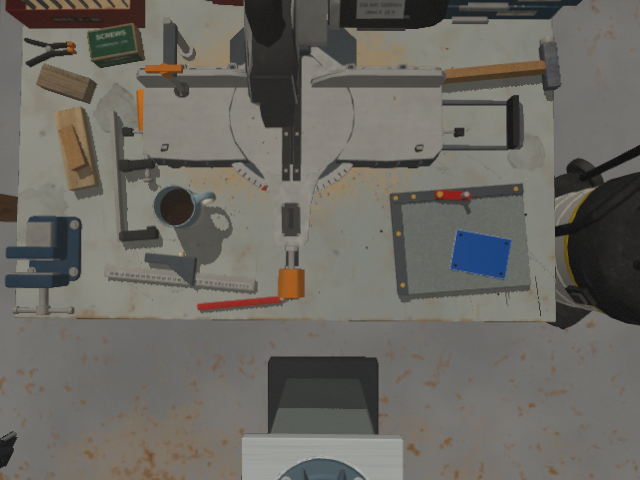

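The scene view shows the board at (330–510, 282–400), with the blue plate at (393–468, 325–373) and the red button at (437, 300). In the top view the board's far-left corner is near (390, 193), the plate is at (452–512, 230–280), and the button's pivot is near (440, 195) with its pin near (467, 195).

View pics/top0c.png

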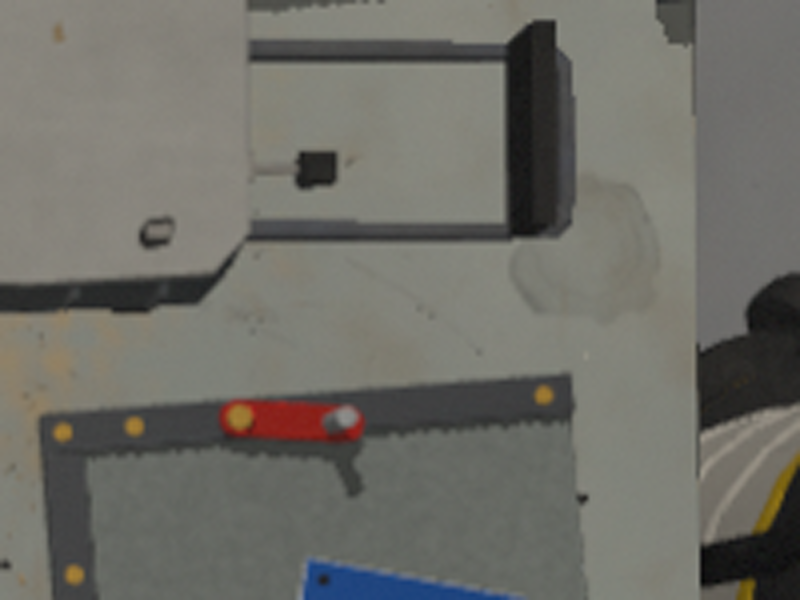

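View pics/scene0c.png

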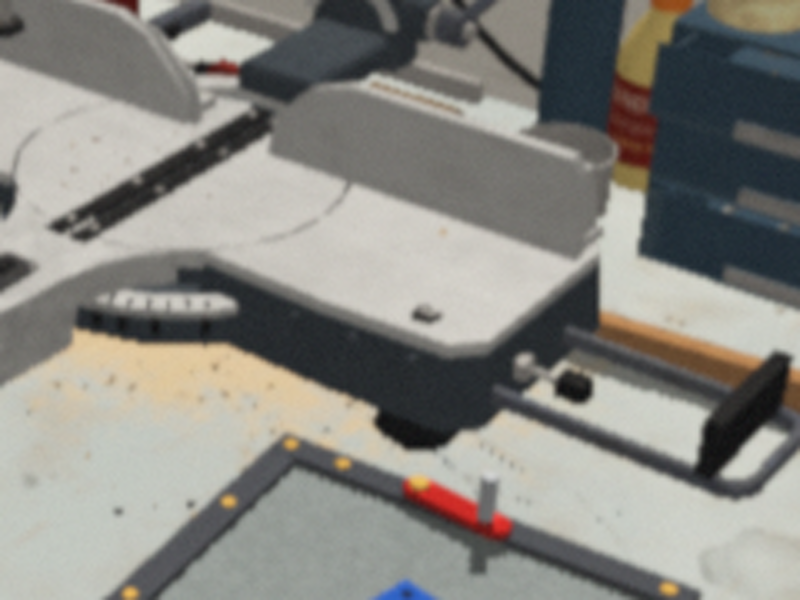

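The crops landed mostly on the saw rails. They still show the fence's far-left outer corner at top pixel (390.5, 193.7), the far-right one at (523, 184), and the button lying along the far strip with its pin to the right. Next I'll fit the board and plate poses by matching a rendered model to both views.

```bash
cat > h.py <<'E'
import numpy as np,cv2
from scipy.optimize import minimize
from scipy.spatial.transform import Rotation as R
from bench import *
def proj(p,P):
    T=np.linalg.inv(p["extrinsics"]); c=(np.asarray(P,float)@T[:3,:3].T+T[:3,3])*[1,-1,-1]
    return cv2.projectPoints(c,np.zeros(3),np.zeros(3),p["mtx"],p["distortion"])[0].reshape(-1,2)
def b2w(b,P):  # b = x,y,z(deck top),yaw
    c,s=np.cos(b[3]),np.sin(b[3]); P=np.asarray(P,float)
    return np.c_[b[0]+c*P[:,0]-s*P[:,1],b[1]+s*P[:,0]+c*P[:,1],b[2]+P[:,2]]
def box(x0,x1,y0,y1,z0,z1): return [(x,y,z) for x in(x0,x1) for y in(y0,y1) for z in(z0,z1)]
def render(p,b,pl,S,off,sh):
    L=np.zeros((sh[1]*S,sh[0]*S),np.uint8)
    def d(P,k):
        q=(proj(p,P)-off+.5)*S-.5
        q=cv2.convexHull(q.astype(np.float32)); cv2.fillPoly(L,[np.round(q*16).astype(int)],k,shift=4)
    d(b2w(b,box(-.1,.1,-.13,.13,-.012,0)),1)
    d(b2w(b,box(-.1,.1,-.13,.13,0,0)),2)
    d(b2w(b,box(.08,.1,-.13,.13,0,.005)),3); d(b2w(b,box(-.1,.1,.11,.13,0,.005)),3)
    P=[pl[0],pl[1],b[2],pl[2]]
    d(b2w(P,box(-.04,.04,-.055,.055,0,.003)),4)
    d(b2w(b,box(.081,.099,-.019,.044,.005,.011)),5)
    return L
def fit(pics,b0,pl0,z=None):
    D=[]
    for p in pics:
        q=proj(p,b2w(b0,box(-.1,.1,-.13,.13,-.012,.005))); o=np.floor(q.min(0)-6).astype(int); sh=np.ceil(q.max(0)+7).astype(int)-o
        D.append((p,o,sh,p["frame"][o[1]:o[1]+sh[1],o[0]:o[0]+sh[0]].astype(float)))
    def cost(v):
        b=v[:4]; pl=v[4:7]; e=0
        if z is not None: b=np.r_[v[:2],z,v[3]]
        for p,o,sh,I in D:
            S=4; L=render(p,b,pl,S,o,sh); W=np.stack([cv2.resize((L==k).astype(np.float32),tuple(int(a) for a in sh),interpolation=cv2.INTER_AREA) for k in range(6)],-1)
            C=np.array([np.median(I[W[...,k]>.9],0) if (W[...,k]>.9).sum()>3 else np.zeros(3) for k in range(6)])
            r=np.abs(I-W@C).sum(-1); e+=np.minimum(r,120)[W[...,5]<.01].mean()
        return e
    v=np.r_[b0,pl0]; s=np.array([.006,.006,.006,.03,.006,.006,.04])
    for _ in range(4):
        m=minimize(cost,v,method="Nelder-Mead",options=dict(initial_simplex=np.vstack([v]+[v+s*np.eye(7)[i] for i in range(7)]),maxfev=350)); v=m.x; s=-s*.5
    return m.x,m.fun
E
cat > f.py <<'E'
from h import *
ps=[camera("scene"),camera("top")]
b0=[.53,-.27,.02,.073]; pl0=[.51,-.308,-.18]
for P in (ps,ps[:1],ps[1:]):
    v,c=fit(P,b0,pl0,None if len(P)>1 else v[2]); print(np.round(v,4).tolist(),round(c,2))
    if len(P)>1: V=v
v=V; pl=[v[4],v[5],v[2],v[6]]
for p,n in zip(ps,("scene","top")):
    im=p["frame"][:,:,::-1]
    q=proj(p,b2w(v[:4],box(-.1,.1,-.13,.13,0,.005))); o=np.floor(q.min(0)-6).astype(int); w=np.ceil(q.max(0)+7).astype(int)-o
    k=4 if n=="scene" else 4
    im=cv2.resize(im[o[1]:o[1]+w[1],o[0]:o[0]+w[0]],None,fx=k,fy=k,interpolation=cv2.INTER_CUBIC)
    for fr,bx in ((v[:4],[(.1,.13,.005),(.1,-.13,.005),(-.1,-.13,0),(-.1,.13,.005)]),(v[:4],[(.08,.11,0),(.08,-.13,0),(-.1,-.13,0),(-.1,.11,0)]),(pl,[(.04,.055,.003),(.04,-.055,.003),(-.04,-.055,.003),(-.04,.055,.003)])):
        cv2.polylines(im,[np.round((proj(p,b2w(fr,bx))-o+.5)*k).astype(int)],True,(0,255,255),1)
    pin=b2w(v[:4],[(.09,-.01,.025),(.09,-.01,.040),(.09,.035,.011)])
    for u in (proj(p,pin)-o+.5)*k: cv2.circle(im,tuple(np.round(u).astype(int)),3,(0,255,0),-1)
    cv2.imwrite(f"pics/{n}_fit.png",im[:600,:800])
T=R.from_quat(np.roll(get_obs()["eef_rot"],-1)); print(np.round(T.as_matrix(),3).tolist())
E
time python3 f.py; python3 -c "
import cv2,numpy as np
a=[cv2.imread(f'pics/{n}_fit.png') for n in('top','scene')];print([x.shape for x in a])"
```

```text
[0.5402, -0.2688, 0.0165, 0.0825, 0.5127, -0.3078, -0.1932] 51.35
[0.5388, -0.2687, 0.0149, 0.0817, 0.5114, -0.3061, -0.1779] 36.34
[0.54, -0.2693, 0.0216, 0.0798, 0.5125, -0.3082, -0.1978] 14.8
[[-0.904, 0.428, 0.0], [0.428, 0.904, 0.0], [-0.0, 0.0, -1.0]]
[(508, 628, 3), (528, 788, 3)]
real	0m6.932s
user	0m6.479s
sys	0m0.516s
```

View pics/scene_fit.png

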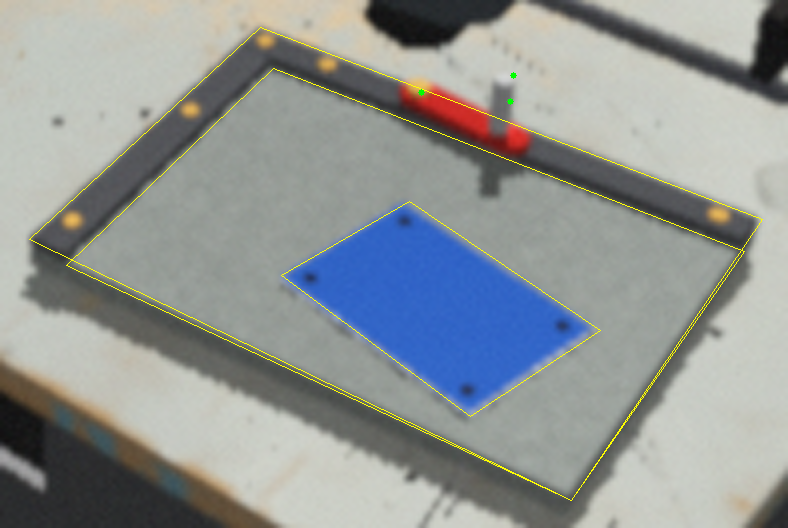

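View pics/top_fit.png

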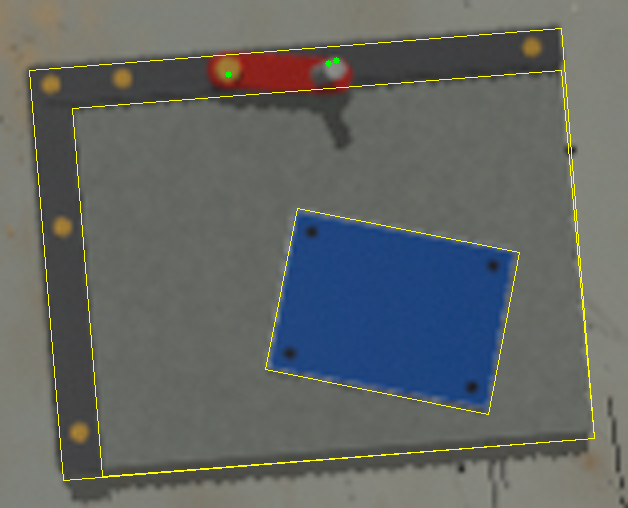

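The overlays match the fence and plate edges in both views. The pin top is about 2 px off the zero-angle prediction, at crop pixel (335, 68) in the top view, so the button already sits at about 0.12 rad. Moving above the plate now, fingers shut.

```bash
python3 -m jog '[-0.595,-0.634,0,0,0,1.32,1, -0.595,-0.634,0,0,0,1.32,1, -0.595,-0.634,0,0,0,1.32,1, -0.595,-0.634,0,0,0,1.32,1, -0.595,-0.634,0,0,0,1.32,1, -0.595,-0.634,0,0,0,1.32,1, -0.595,-0.634,0,0,0,1.32,1, -0.595,-0.634,0,0,0,1.32,1, -0.595,-0.634,0,0,0,1.32,1, -0.595,-0.634,0,0,0,1.32,1, -0.595,-0.634,0,0,0,1.32,1, -0.595,-0.634,0,0,0,1.32,1, -0.595,-0.634,0,0,0,1.32,1, -0.595,-0.634,0,0,0,1.32,1, -0.595,-0.634,0,0,0,1.32,1, -0.595,-0.634,0,0,0,1.32,1, -0.595,-0.634,0.05,0,0,1.32,1, -0.595,-0.634,0.1,0,0,1.32,1, -0.595,-0.634,0.15,0,0,1.32,1, -0.595,-0.634,0.15,0,0,1.32,1]'
```

```text
time_s: 3.4
eef_pos: [0.5101, -0.3039, 0.1027]
eef_rot: [-0.005, 0.771, 0.637, -0.001]
wrist_force: [0.6, 0.6, 0.4]
opening: -0.0
grasp_force: 0.0
```

```bash
python3 -m jog '[0,0,0.015,0,0,0,1, 0,0,0.03,0,0,0,1, 0,0,0.04,0,0,0,1, 0,0,0.041,0,0,0,1, 0,0,0.042,0,0,0,1, 0,0,0.043,0,0,0,1, 0,0,0.044,0,0,0,1, 0,0,0.044,0,0,0,1]'; python3 - <<'E'
from h import *
p=[camera("scene")][0]; o=get_obs(); print(np.round(o["eef_pos"],4),np.round(R.from_quat(np.roll(o["eef_rot"],-1)).as_matrix(),3).tolist())
x=np.array(o["eef_pos"]); z=R.from_quat(np.roll(o["eef_rot"],-1)).as_matrix()[:,2]
im=p["frame"][:,:,::-1]; q=proj(p,[x,x+.025*z,x+.038*z]);print(q)
c=np.round(q[1]).astype(int)-[60,45]
im=cv2.resize(im[c[1]:c[1]+90,c[0]:c[0]+120],None,fx=5,fy=5,interpolation=cv2.INTER_CUBIC)
for u in (q-c+.5)*5: cv2.circle(im,tuple(np.round(u).astype(int)),2,(0,255,0),-1)
cv2.imwrite("pics/tip.png",im)
E
```

```text
time_s: 4.4
eef_pos: [0.5126, -0.3078, 0.0624]
eef_rot: [0.0, 0.771, 0.636, 0.0]
wrist_force: [-0.2, -0.6, -0.5]
opening: -0.002
grasp_force: 0.0
[ 0.5126 -0.3078  0.0624] [[0.19, 0.982, 0.0], [0.982, -0.19, -0.0], [-0.0, 0.0, -1.0]]
[[431.96104731 328.7304748 ]
 [430.73755055 340.08546155]
 [430.11427404 345.87255082]]
```

View pics/tip.png

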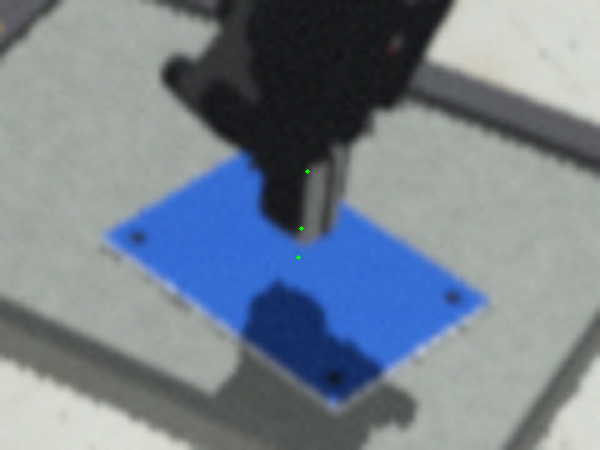

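The shut fingertips are about 25 mm ahead of the TCP (crop pixel (305, 240)), over the middle of the plate. Descending slowly.

```bash
python3 -m jog '[0,0,0.002,0,0,0,1, 0,0,0.004,0,0,0,1, 0,0,0.006,0,0,0,1, 0,0,0.008,0,0,0,1, 0,0,0.010,0,0,0,1, 0,0,0.0115,0,0,0,1, 0,0,0.0125,0,0,0,1, 0,0,0.0135,0,0,0,1, 0,0,0.0145,0,0,0,1, 0,0,0.0155,0,0,0,1]'
```

```text
time_s: 5.7
eef_pos: [0.5127, -0.3077, 0.0468]
eef_rot: [0.0, 0.771, 0.636, 0.0]
wrist_force: [0.3, 0.5, 0.1]
opening: -0.003
grasp_force: 0.0
```

```bash
python3 -m jog '[0,0,0.0008,0,0,0,1, 0,0,0.0016,0,0,0,1, 0,0,0.0016,0,0,0,1]'
```

```text
time_s: 6.08
eef_pos: [0.5126, -0.3077, 0.0451]
eef_rot: [-0.0, 0.771, 0.636, -0.0]
wrist_force: [0.6, 0.2, -0.2]
opening: -0.001
grasp_force: 0.0
```

```bash
python3 -m jog '[0,0,0.0007,0,0,0,1, 0,0,0.0014,0,0,0,1, 0,0,0.0014,0,0,0,1]'
```

```text
time_s: 6.45
eef_pos: [0.5126, -0.3077, 0.0437]
eef_rot: [-0.0, 0.771, 0.636, -0.0]
wrist_force: [-1.2, 0.2, -1.2]
opening: 0.001
grasp_force: 0.0
```

```bash
python3 -m jog '[0,0,0.0007,0,0,0,1, 0,0,0.0014,0,0,0,1, 0,0,0.0014,0,0,0,1]'
```

```text
time_s: 6.82
eef_pos: [0.5131, -0.3081, 0.0432]
eef_rot: [0.001, 0.771, 0.636, 0.0]
wrist_force: [-0.3, -0.4, 4.8]
opening: 0.002
grasp_force: 2.5
```

```bash
python3 -m jog '[0,0,0.0005,0,0,0,1, 0,0,0.0007,0,0,0,1, 0.003,0.0012,0.0007,0,0,-0.01,1, 0.008,0.003,0.0007,0,0,-0.025,1, 0.013,0.005,0.0007,0,0,-0.04,1, 0.018,0.007,0.0007,0,0,-0.055,1, 0.023,0.009,0.0007,0,0,-0.07,1]'
```

```text
time_s: 7.7
eef_pos: [0.5269, -0.288, 0.0432]
eef_rot: [0.002, 0.748, 0.663, 0.0]
wrist_force: [-1.0, -1.0, 6.5]
opening: 0.001
grasp_force: 3.6
```

```bash
python3 -m jog '[0.005,0.0023,0.0003,0,0,-0.02,1, 0.010,0.0046,0.0003,0,0,-0.04,1, 0.015,0.007,0.0003,0,0,-0.06,1, 0.020,0.0094,0.0003,0,0,-0.08,1, 0.025,0.0118,0.0003,0,0,-0.1,1, 0.030,0.0141,0.0003,0,0,-0.12,1, 0.035,0.0165,0.0003,0,0,-0.14,1, 0.040,0.0188,0.0003,0,0,-0.16,1, 0.044,0.0207,0.0003,0,0,-0.18,1, 0.044,0.0207,0.0003,0,0,-0.205,1, 0.044,0.0207,0.0003,0,0,-0.205,1]'
cat > g.py <<'E'
from h import *
ps=[camera("scene"),camera("top")]
B=[0.5402,-0.2688,0.0160,0.0825]
o=get_obs(); M=R.from_quat(np.roll(o["eef_rot"],-1)).as_matrix()
print(np.round(o["eef_pos"],4),"yawy",round(np.arctan2(M[1,1],M[0,1]),4),np.round(o["wrist_force"],1))
E
python3 - <<'E'
from g import *
for p,n in zip(ps,"st"):
    f=p["frame"].astype(int); m=((f[...,2]>f[...,0]+60)&(f[...,2]>f[...,1]+30)).astype(np.uint8)
    q=proj(p,b2w(B,box(-.09,.08,-.13,.11,0,0)));o0=q.min(0).astype(int);o1=q.max(0).astype(int)
    k=np.zeros_like(m);k[o0[1]:o1[1],o0[0]:o1[0]]=1;m*=k
    print(n,m.sum(),cv2.minAreaRect(np.argwhere(m)[:,::-1].astype(np.float32)))
E
```

```text
time_s: 9.07
eef_pos: [0.5533, -0.2464, 0.0432]
eef_rot: [0.002, 0.677, 0.736, 0.0]
wrist_force: [1.5, 1.3, 9.0]
opening: 0.0
grasp_force: 4.3
[ 0.5533 -0.2464  0.0432] yawy 0.084 [0.9 1.3 8.8]
s 1355 ((412.03594970703125, 321.9182434082031), (64.89906311035156, 30.015260696411133), 23.702646255493164)
t 749 ((434.5, 234.0), (40.0, 27.0), 90.0)
```

```bash
cat >> h.py <<'E'
def fitplate(pics,B,pl0):
    def cost(v):
        e=0
        for p in pics:
            q=proj(p,b2w([pl0[0],pl0[1],B[2],0],box(-.075,.075,-.075,.075,0,0))); o=np.floor(q.min(0)).astype(int); sh=np.ceil(q.max(0)).astype(int)-o
            f=p["frame"][o[1]:o[1]+sh[1],o[0]:o[0]+sh[0]].astype(float)
            g=(f[...,2]-f[...,0])/(f.sum(-1)+30)   # blueness, shade-proof
            L=render(p,B,v,4,o,sh); W=cv2.resize((L==4).astype(np.float32),tuple(int(a) for a in sh),interpolation=cv2.INTER_AREA)
            hi=np.percentile(g,95); lo=np.median(g[W<.01])
            e+=np.minimum(np.abs(g-lo-W*(hi-lo)),.3)[f.sum(-1)>110].mean()
        return e*100
    v=np.array(pl0,float); s=np.array([.006,.006,.05])
    for _ in range(4):
        m=minimize(cost,v,method="Nelder-Mead",options=dict(initial_simplex=np.vstack([v]+[v+s*np.eye(3)[i] for i in range(3)]))); v=m.x; s=-s*.6
    d=v[:2]-B[:2]; c,sn=np.cos(B[3]),np.sin(B[3])
    return v,np.r_[c*d[0]+sn*d[1],-sn*d[0]+c*d[1],v[2]-B[3]],m.fun
E
python3 - <<'E'
from g import *
for P in (ps,ps[:1],ps[1:]): print([np.round(a,4).tolist() for a in fitplate(P,B,[.553,-.246,.08])])
E
```

```text
[ 0.5533 -0.2464  0.0432] yawy 0.084 [1.3 0.2 9.4]
[[0.5558, -0.2464, 0.0805], [0.0174, 0.0211, -0.002], 13.2353]
[[0.5563, -0.243, 0.0457], [0.0181, 0.0244, -0.0368], 2.7251]
[[0.5523, -0.2482, 0.0571], [0.0137, 0.0196, -0.0254], 10.3407]
```

```bash
python3 -m jog '[0.0035,0.0024,0,0,0,0,1, 0.007,0.0048,0,0,0,0,1, 0.0105,0.0072,0,0,0,0,1, 0.014,0.0096,0,0,0,0,1, 0.0175,0.012,0,0,0,0,1, 0.021,0.0144,0,0,0,0,1, 0.0245,0.0168,0,0,0,0,1, 0.028,0.019,0,0,0,0,1, 0.028,0.019,0,0,0,0,1, 0.028,0.019,0,0,0,0,1]'
python3 - <<'E'
from g import *
for P in (ps,ps[:1],ps[1:]): print([np.round(a,4).tolist() for a in fitplate(P,B,[.572,-.218,.08])])
E
```

```text
time_s: 10.52
eef_pos: [0.5699, -0.2169, 0.0432]
eef_rot: [0.002, 0.677, 0.736, 0.0]
wrist_force: [0.6, 0.0, 8.5]
opening: 0.004
grasp_force: 4.2
[ 0.5699 -0.2169  0.0431] yawy 0.084 [0.7 0.9 8.8]
[[0.5709, -0.2162, 0.0796], [0.0349, 0.0498, -0.0029], 13.7338]
[[0.5728, -0.2133, 0.0533], [0.037, 0.0526, -0.0292], 3.1113]
[[0.5699, -0.2176, 0.0903], [0.0338, 0.0486, 0.0078], 10.4521]
```

```bash
python3 -m jog '[0,0.001,0,0,0,0,1, 0,0.002,0,0,0,0,1, 0,0.0025,0,0,0,0,1, 0,0.003,0,0,0,0,1, 0,0.0035,0,0,0,0,1, 0,0.004,0,0,0,0,1]'
```

```text
time_s: 11.38
eef_pos: [0.5733, -0.2167, 0.0431]
eef_rot: [0.001, 0.677, 0.736, 0.0]
wrist_force: [-1.5, -0.8, 9.5]
opening: -0.0
grasp_force: 4.9
```

```bash
python3 -m jog '[0,0.0004,0,0,0,0,1, 0,0.0008,0,0,0,0,1, 0,0.0012,0,0,0,0,1]'
```

```text
time_s: 11.75
eef_pos: [0.5745, -0.2167, 0.0431]
eef_rot: [0.001, 0.677, 0.736, 0.0]
wrist_force: [-1.4, -0.3, 9.6]
opening: -0.002
grasp_force: 4.9
```

```bash
python3 -m jog '[0,0.0004,0,0,0,0,1, 0,0.0008,0,0,0,0,1, 0,0.0012,0,0,0,0,1]'
```

```text
time_s: 12.12
eef_pos: [0.5757, -0.2166, 0.0432]
eef_rot: [0.001, 0.677, 0.736, 0.0]
wrist_force: [-1.9, -0.9, 9.6]
opening: -0.0
grasp_force: 4.9
```

```bash
python3 -m jog '[0,0.0004,0,0,0,0,1, 0,0.0008,0,0,0,0,1, 0,0.001,0,0,0,0,1]'
```

```text
time_s: 12.5
eef_pos: [0.5767, -0.2165, 0.0431]
eef_rot: [0.001, 0.677, 0.736, 0.0]
wrist_force: [-2.3, -0.2, 10.6]
opening: 0.003
grasp_force: 4.9
```

```bash
python3 -m jog '[0,0.0004,0,0,0,0,1, 0,0.0008,0,0,0,0,1, 0,0.001,0,0,0,0,1]'
```

```text
time_s: 12.88
eef_pos: [0.5777, -0.2164, 0.0431]
eef_rot: [0.001, 0.677, 0.736, 0.0]
wrist_force: [-1.9, -1.0, 9.5]
opening: -0.008
grasp_force: 4.9
```

```bash
python3 -m jog '[0,0.0004,0,0,0,0,1, 0,0.0008,0,0,0,0,1, 0,0.0008,0,0,0,0,1]'
```

```text
time_s: 13.25
eef_pos: [0.578, -0.2164, 0.0432]
eef_rot: [0.001, 0.677, 0.736, -0.0]
wrist_force: [-4.6, -1.3, 12.5]
opening: -0.0
grasp_force: 5.8
```

```bash
python3 -m jog '[0,0.0003,0,0,0,0,1, 0,0.0005,0,0,0,0,1, 0,0.0005,0,0,0,0,1]'
```

```text
time_s: 13.62
eef_pos: [0.578, -0.2164, 0.0431]
eef_rot: [0.001, 0.677, 0.736, -0.001]
wrist_force: [-6.1, -0.1, 13.4]
opening: -0.005
grasp_force: 6.5
```

```bash
python3 -m jog '[0,0.0003,-0.0001,0,0,0,1, 0,0.0004,-0.0001,0,0,0,1, 0,0.0004,-0.0001,0,0,0,1]'
```

```text
time_s: 14.0
eef_pos: [0.5781, -0.2164, 0.0432]
eef_rot: [0.0, 0.677, 0.736, -0.001]
wrist_force: [-7.4, -0.3, 13.6]
opening: 0.001
grasp_force: 6.7
```

```bash
python3 -m jog '[0,-0.0005,-0.0001,0,0,0,1, 0.0008,-0.0005,-0.0001,0,0,0,1, 0.0016,-0.0005,-0.0001,0,0,0,1, 0.0024,-0.0005,-0.0001,0,0,0,1, 0.0032,-0.0005,-0.0001,0,0,0,1, 0.0037,-0.0005,-0.0001,0,0,0,1]'
```

```text
time_s: 14.75
eef_pos: [0.5778, -0.2133, 0.0432]
eef_rot: [0.001, 0.677, 0.736, -0.001]
wrist_force: [-4.7, -2.9, 9.5]
opening: -0.001
grasp_force: 5.0
```

```bash
python3 -m jog '[0.0004,0,0.0001,0,0,0,1, 0.0008,0,0.0001,0,0,0,1, 0.0012,0,0.0001,0,0,0,1]'
```

```text
time_s: 15.12
eef_pos: [0.5777, -0.2122, 0.0432]
eef_rot: [0.001, 0.677, 0.736, -0.001]
wrist_force: [-4.9, -3.6, 10.0]
opening: 0.001
grasp_force: 5.3
```

```bash
python3 -m jog '[0.0004,0,0,0,0,0,1, 0.0008,0,0,0,0,0,1, 0.001,0,0,0,0,0,1]'
```

```text
time_s: 15.5
eef_pos: [0.5776, -0.2112, 0.0432]
eef_rot: [0.001, 0.677, 0.736, -0.001]
wrist_force: [-5.8, -3.4, 10.4]
opening: 0.001
grasp_force: 5.3
```

```bash
python3 -m jog '[0.0004,0,0,0,0,0,1, 0.0008,0,0,0,0,0,1, 0.001,0,0,0,0,0,1]'
```

```text
time_s: 15.88
eef_pos: [0.5775, -0.2105, 0.0431]
eef_rot: [0.001, 0.677, 0.736, -0.001]
wrist_force: [-5.8, -5.7, 10.2]
opening: -0.001
grasp_force: 4.9
```

```bash
python3 -m jog '[0.0004,0,0,0,0,0,1, 0.0008,0,0,0,0,0,1, 0.0008,0,0,0,0,0,1]'
```

```text
time_s: 16.25
eef_pos: [0.5778, -0.21, 0.0432]
eef_rot: [0.002, 0.677, 0.736, -0.001]
wrist_force: [-3.9, -6.0, 9.3]
opening: 0.001
grasp_force: 4.2
```

```bash
python3 -m jog '[0,-0.0004,0.0004,0,0,0,1, 0.0003,-0.0004,0.0005,0,0,0,1, 0.0005,-0.0004,0.0005,0,0,0,1, 0.0005,-0.0004,0.0005,0,0,0,1]'
python3 - <<'E'
from g import *
for P in (ps,ps[:1],ps[1:]): print([np.round(a,4).tolist() for a in fitplate(P,B,[.577,-.211,.08])])
E
```

```text
time_s: 16.75
eef_pos: [0.5778, -0.21, 0.0431]
eef_rot: [0.002, 0.677, 0.736, -0.001]
wrist_force: [-3.7, -6.9, 9.0]
opening: 0.003
grasp_force: 5.1
[ 0.5778 -0.21    0.0431] yawy 0.084 [-4.2 -6.5 10. ]
[[0.5808, -0.2088, 0.1161], [0.0454, 0.0564, 0.0336], 13.7234]
[[0.5816, -0.2068, 0.082], [0.0464, 0.0583, -0.0005], 2.9416]
[[0.5784, -0.2112, 0.1163], [0.0428, 0.0543, 0.0338], 10.5844]
```

```bash
python3 -m jog '[0,0,0.0004,0,0,0,1, 0.0002,0,0.0005,0,0,0,1, 0.0004,0,0.0005,0,0,0,1, 0.0004,0,0.0005,0,0,0,1]'
```

```text
time_s: 17.35
eef_pos: [0.5778, -0.2099, 0.0431]
eef_rot: [0.003, 0.677, 0.736, -0.001]
wrist_force: [-6.2, -6.1, 12.9]
opening: -0.003
grasp_force: 6.6
```

```bash
python3 -m jog '[0.0003,0,0.0001,0,0,0,1, 0.0004,0,0.0001,0,0,0,1, 0.0004,0,0.0001,0,0,0,1]'
```

```text
time_s: 17.73
eef_pos: [0.5778, -0.2099, 0.0431]
eef_rot: [0.003, 0.677, 0.736, -0.001]
wrist_force: [-4.4, -8.2, 13.2]
opening: 0.004
grasp_force: 6.6
```

```bash
python3 -m jog '[-0.0006,0,0,0,0,0,1, -0.0006,0,-0.0005,0,0,0,1, -0.0006,0,-0.001,0,0,0,1, -0.0006,0,-0.002,0,0,0,1, -0.0006,0,-0.004,0,0,0,1, -0.0006,0,-0.01,0,0,0,1, -0.0006,0,-0.03,0,0,0,1, -0.0006,0,-0.06,0,0,0,1, -0.04,-0.04,-0.09,0,0,0,0.6, -0.09,-0.09,-0.1,0,0,0,0.6, -0.13,-0.13,-0.1,0,0,0,0.6, -0.13,-0.13,-0.1,0,0,0,0.6, -0.13,-0.13,-0.1,0,0,0,0.6]'
python3 - <<'E'
from h import *
ps=[camera("scene"),camera("top")]
print(np.round(get_obs()["eef_pos"],4),[np.round(d["xyz"],4).tolist() for p in ps for d in spot_in(p,"pin")[:1]])
for P in (ps,ps[1:]):
    v,c=fit(P,[.5402,-.2688,.016,.0825],[.577,-.211,.0825],None if len(P)>1 else .0155); d=v[4:6]-v[:2];cs,s=np.cos(v[3]),np.sin(v[3])
    print(np.round(v,4).tolist(),round(c,2),"plate in board",np.round([cs*d[0]+s*d[1],-s*d[0]+cs*d[1],v[6]-v[3]],4))
for p,n in zip(ps,"st"):
    q=proj(p,b2w(v[:4],box(-.1,.1,-.06,.13,0,.03))); o=np.floor(q.min(0)-4).astype(int);w=np.ceil(q.max(0)+4).astype(int)-o
    print(n,o); k=300/w[1]; 
    cv2.imwrite(f"pics/{n}1.png",cv2.resize(p["frame"][o[1]:o[1]+w[1],o[0]:o[0]+w[0],::-1],None,fx=4,fy=4,interpolation=cv2.INTER_CUBIC)[:600,:800])
a,b=cv2.imread("pics/s1.png"),cv2.imread("pics/t1.png"); print(a.shape,b.shape)
im=np.zeros((max(a.shape[0],b.shape[0]),a.shape[1]+b.shape[1],3),np.uint8); im[:a.shape[0],:a.shape[1]]=a; im[:b.shape[0],a.shape[1]:]=b
f=min(800/im.shape[1],600/im.shape[0]); print(f); cv2.imwrite("pics/both1.png",cv2.resize(im,None,fx=f,fy=f,interpolation=cv2.INTER_AREA))
E
```

```text
time_s: 19.35
eef_pos: [0.4582, -0.347, 0.1413]
eef_rot: [0.0, 0.677, 0.736, 0.0]
wrist_force: [0.4, -0.1, 0.7]
opening: 0.398
grasp_force: 0.0
[ 0.4589 -0.3458  0.1407] [[0.6258, -0.2526, 0.0263]]
[0.5402, -0.2683, 0.0161, 0.0781, 0.5787, -0.2103, 0.0911] 60.66 plate in board [0.0429 0.0548 0.013 ]
[0.5406, -0.2686, 0.0174, 0.0864, 0.5783, -0.2107, 0.0849] 19.6 plate in board [ 0.0426  0.0544 -0.0015]
s [323 264]
t [385 180]
(476, 628, 3) (488, 480, 3)
0.7220216606498195
```

View pics/both1.png

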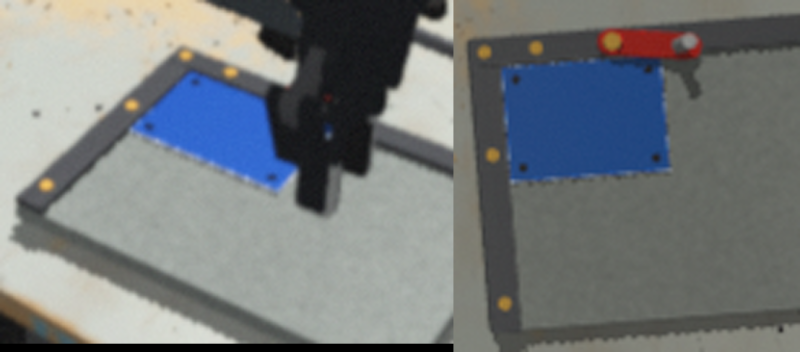

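The plate sits flush against both strips in both views, at (505–668, 62–180) in the right half, with no grey gap. The pin top is at (687, 42). Triangulating the pin from the first scene picture and this top view.

```bash
python3 - <<'E'
from h import *
ps=[camera("scene"),camera("top")]
def ray(p,u):
    n=cv2.undistortPoints(np.array([[u]],float),p["mtx"],p["distortion"])[0,0]; T=p["extrinsics"]; T=np.array(T)
    return T[:3,3],T[:3,:3]@np.array([n[0],-n[1],-1])
def atz(p,u,z): c,d=ray(p,u); return np.round(c+d*(z-c[2])/d[2],4)
# pin top: bright grey blob near (466,194.5) in top
f=ps[1]["frame"].astype(int)[186:204,428:480]; r=((f[...,0]>f[...,1]+50))
print("red centroid",np.argwhere(r).mean(0)[::-1]+[428,186], cv2.minAreaRect(np.argwhere(r)[:,::-1].astype(np.float32)))
g=(f.max(-1)-f.min(-1)<30)&(f.min(-1)>125); g[:, :30]=0; ys,xs=np.nonzero(g); print("bright",len(xs),xs.mean()+428 if len(xs) else 0,ys.mean()+186 if len(xs) else 0)
ut=[466,194.5]; us=[446.2,293.5]
A=[];b=[]
for p,u in((ps[0],us),(ps[1],ut)):
    c,d=ray(p,u); d/=np.linalg.norm(d); M=np.eye(3)-np.outer(d,d); A.append(M); b.append(M@c)
print("pin top tri",np.linalg.lstsq(np.vstack(A),np.hstack(b),rcond=None)[0].round(4))
print("pin top z.056",atz(ps[1],ut,.056),atz(ps[0],us,.056)); print("pivot",atz(ps[1],[439.9,194.5],.028), atz(ps[0],[425.5,295],.028))
B=[.5432,-.2686,.0155,.083]
for a in(0,.06,.12): print(a,b2w(B,[(.09-.045*np.sin(a),.035-.045*np.cos(a),.04)]).round(4), proj(ps[1],b2w(B,[(.09-.045*np.sin(a),.035-.045*np.cos(a),.04)])).round(1),proj(ps[0],b2w(B,[(.09-.045*np.sin(a),.035-.045*np.cos(a),.04)])).round(1))
E
```

```text
red centroid [451.325      194.72916667] ((24.5, 8.5), (9.0, 35.0), 90.0)
bright 9 466.0 194.0
pin top tri [ 0.6248 -0.2704  0.0544]
pin top z.056 [ 0.625  -0.2705  0.056 ] [ 0.6223 -0.271   0.056 ]
pivot [ 0.6278 -0.2274  0.028 ] [ 0.6276 -0.2258  0.028 ]
0 [[ 0.6337 -0.2711  0.0555]] [[466.2 189.9]] [[449.4 290.9]]
0.06 [[ 0.631  -0.2712  0.0555]] [[466.3 191.3]] [[448.7 291.6]]
0.12 [[ 0.6283 -0.2712  0.0555]] [[466.3 192.8]] [[448.  292.3]]
```

```bash
python3 -m jog '[0.02,0.06,0.0,0,0,0.168,0.6, 0.04,0.12,0.0,0,0,0.168,0.6, 0.062,0.172,0.01,0,0,0.168,0.6, 0.062,0.172,0.03,0,0,0.168,0.6, 0.062,0.172,0.03,0,0,0.168,0.6, 0.062,0.172,0.03,0,0,0.168,0.6]'; python3 -c "
from g import *"
```

```text
time_s: 20.4
eef_pos: [0.6235, -0.2711, 0.1104]
eef_rot: [-0.0, 0.736, 0.676, -0.0]
wrist_force: [-1.5, -0.1, 0.7]
opening: 0.398
grasp_force: 0.0
[ 0.6239 -0.2718  0.1114] yawy -0.0855 [-0.6 -0.2  0.4]
```

```bash
python3 -m jog '[0.001,0.001,0.015,0,0,0,0.6, 0.001,0.001,0.03,0,0,0,0.6, 0.001,0.001,0.04,0,0,0,0.6, 0.001,0.001,0.046,0,0,0,0.6, 0.001,0.001,0.050,0,0,0,0.6, 0.001,0.001,0.053,0,0,0,0.6, 0.001,0.001,0.056,0,0,0,0.6, 0.001,0.001,0.056,0,0,0,0.6]'
```

```text
time_s: 21.5
eef_pos: [0.6253, -0.2697, 0.0543]
eef_rot: [-0.0, 0.736, 0.677, -0.0]
wrist_force: [-0.1, 1.1, -0.4]
opening: 0.403
grasp_force: 0.0
```

```bash
python3 -m jog '[0,0,0,0,0,0,0.75, 0,0,0,0,0,0,0.85, 0,0,0,0,0,0,0.92, 0,0,0,0,0,0,1, 0,0,0,0,0,0,1]'
```

```text
time_s: 22.12
eef_pos: [0.6256, -0.27, 0.0548]
eef_rot: [0.0, 0.736, 0.677, 0.0]
wrist_force: [0.7, -0.3, 2.2]
opening: 0.09
grasp_force: 58.5
```

```bash
python3 -m jog '[0.0002,-0.0054,0,0,0,0.12,1, 0.0011,-0.0107,0,0,0,0.24,1, 0.0026,-0.0159,0,0,0,0.36,1, 0.0047,-0.0209,0,0,0,0.48,1, 0.0047,-0.0209,0,0,0,0.48,1]'; python3 -c "
from g import *"
```

```text
time_s: 22.75
eef_pos: [0.6052, -0.263, 0.0548]
eef_rot: [0.0, 0.876, 0.483, 0.0]
wrist_force: [1.6, 0.7, 2.0]
opening: 0.093
grasp_force: 58.8
[ 0.6053 -0.2631  0.0547] yawy -0.5615 [1.7 2.3 4.3]
```

```bash
python3 -m jog '[0.0002,-0.0054,0,0,0,0.12,1, 0.0011,-0.0107,0,0,0,0.24,1, 0.0026,-0.0159,0,0,0,0.36,1, 0.0047,-0.0209,0,0,0,0.48,1, 0.0073,-0.0256,0,0,0,0.6,1, 0.0105,-0.0299,0,0,0,0.72,1, 0.0143,-0.0338,0,0,0,0.84,1, 0.0143,-0.0338,0,0,0,0.84,1]'; python3 -c "
from g import *"
```

```text
time_s: 23.85
eef_pos: [0.5853, -0.233, 0.0548]
eef_rot: [0.0, 0.996, 0.084, 0.001]
wrist_force: [5.0, 1.3, 0.4]
opening: 0.09
grasp_force: 58.7
[ 0.5853 -0.233   0.0547] yawy -1.4017 [4.7 2.6 1. ]
```

```bash
python3 -m jog '[0.0007,-0.001,0,0,0,0.03,1, 0.0009,-0.002,0,0,0,0.05,1, 0.0009,-0.003,0,0,0,0.08,1, 0.0009,-0.0038,0,0,0,0.08,1, 0.0009,-0.0038,0,0,0,0.08,1]'; python3 -c "
from g import *"
```

```text
time_s: 24.58
eef_pos: [0.5848, -0.2297, 0.0547]
eef_rot: [0.0, 0.999, 0.043, 0.001]
wrist_force: [4.8, -0.8, 1.8]
opening: 0.089
grasp_force: 58.9
[ 0.5849 -0.2297  0.0547] yawy -1.4841 [ 4.8 -0.6  2.4]
```

```bash
python3 -m jog '[0.0003,-0.0006,0,0,0,0,1, 0.0003,-0.0012,0,0,0,0,1, 0.0003,-0.0012,0,0,0,0,1]'
```

```text
time_s: 25.05
eef_pos: [0.5848, -0.2287, 0.0547]
eef_rot: [0.001, 0.999, 0.043, 0.001]
wrist_force: [4.1, -2.9, 3.6]
opening: 0.087
grasp_force: 58.9
```

```bash
python3 -m jog '[0.0002,-0.0006,0,0,0,0,1, 0.0002,-0.0012,0,0,0,0,1, 0.0002,-0.0012,0,0,0,0,1]'
```

```text
time_s: 25.42
eef_pos: [0.5847, -0.2279, 0.0548]
eef_rot: [0.001, 0.999, 0.043, 0.0]
wrist_force: [4.1, -4.3, 2.3]
opening: 0.091
grasp_force: 58.9
```

```bash
python3 -m jog '[0.0001,-0.0005,0,0,0,0,1, 0.0001,-0.0009,0,0,0,0,1, 0.0001,-0.0009,0,0,0,0,1]'
```

```text
time_s: 25.8
eef_pos: [0.5848, -0.2275, 0.0548]
eef_rot: [0.001, 0.999, 0.043, 0.0]
wrist_force: [3.5, -5.5, 1.3]
opening: 0.091
grasp_force: 58.9
```

```bash
python3 -m jog '[0,0.0006,0,0,0,0,1, 0,0.0006,0,0,0,0,0.9, 0,0.0006,0,0,0,0,0.6, 0,0.0006,0,0,0,0,0.6, 0,0.0006,0,0,0,0,0.6, 0,0.0006,-0.01,0,0,0,0.6, 0,0.0006,-0.03,0,0,0,0.6, 0,0.0006,-0.06,0,0,0,0.6, 0,0.0006,-0.1,0,0,0,0.6, -0.05,0.04,-0.15,0,0,0,0.6, -0.1,0.10,-0.2,0,0,0,0.6, -0.15,0.15,-0.2,0,0,0,0.6, -0.15,0.15,-0.2,0,0,0,0.6, -0.15,0.15,-0.2,0,0,0,0.6]'
python3 - <<'E'
from h import *
ps=[camera("scene"),camera("top")]
print([(n,[np.round(d["xyz"],3).tolist() for d in spot_in(ps[1],n)[:1]]) for n in("mug","combi_square","button_arm","pin")])
v,c=fit(ps[1:],[.5406,-.2686,.0155,.0845],[.578,-.211,.0845],.0155); d=v[4:6]-v[:2];cs,s=np.cos(v[3]),np.sin(v[3]); print(np.round([cs*d[0]+s*d[1],-s*d[0]+cs*d[1],v[6]-v[3]],4))
t=cv2.resize(ps[1]["frame"][180:290,385:485,::-1],None,fx=4,fy=4,interpolation=cv2.INTER_CUBIC)
s=cv2.resize(ps[0]["frame"][270:380,320:420,::-1],None,fx=4,fy=4,interpolation=cv2.INTER_CUBIC)
cv2.imwrite("pics/end.png",np.hstack([s,t]))
E
```

```text
time_s: 27.55
eef_pos: [0.4464, -0.3919, 0.2578]
eef_rot: [0.002, 0.999, 0.041, 0.001]
wrist_force: [0.3, 0.4, 0.3]
opening: 0.395
grasp_force: 0.0
[('mug', [[0.6, 0.272, 0.058]]), ('combi_square', [[0.468, 0.29, 0.011]]), ('button_arm', [[0.601, -0.229, 0.025]]), ('pin', [[0.6, -0.223, 0.026]])]
[0.0415 0.0557 0.0035]
```

View pics/end.png

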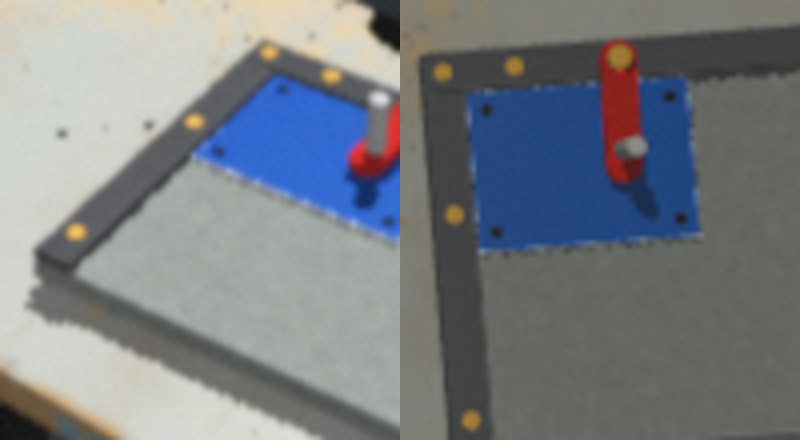

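The button lies across the plate, with its pivot at (620, 55) and pin at (630, 148) in the right half. The plate is flush in the corner, and the mug and square have not moved.

```bash
python3 -c "
from bench import *
print(hand_in())"
```

```text
the job is handed in; nothing more can be done
None
```

I handed the job in at about 28 s. The plate is flush in the fence corner, seated with an estimated 5–7 N on each strip; the turn button is swung to its stop over it and released, and the mug and square have not moved.

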